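Pack the mosaic colour caddy

ROBOT

A 6-joint arm with a two-finger parallel gripper is mounted at the origin on the work surface. World frame = base frame: x ahead of the robot, y to its left, z up, the work surface at z = 0. Lengths are in m, angles in rad, forces in N, time in s.
With the tool pointing down it reaches from about 0.25 to 0.725 m from the base axis. Payload 9.7 kg.
Tool frame: the origin (TCP) lies between the finger pads; the fingertips stand 17 mm ahead of it and the grasp point (between the pads) lies 2 mm behind it; z points along the fingers, y is the direction in which the jaws open and shut (so a half turn about z gives the same grasp; the last joint's range is limited). The gripper opens to 85 mm and grips with 20 to 120 N. Pads are 22 mm wide; open, the fingers measure 114 mm over their backs; the gripper's body (76 mm by 85 mm) begins 54 mm behind the grasp point. The pads swing forward as they close: fully open they stand 13 mm farther back than shut.
Start: joints at [1.254, 0.087, 0.176, 1.66, 0, 1.571], TCP at [0.171, 0.523, 0.248] pointing down, gripper open.
Joint ranges: [-3.13, 3.13], [-0.85, 1.81], [-1.15, 1.24], [-2.2, 2.28], [-1.44, 1.52], [-3.14, 3.14]. Speed limits (rad/s): [2.22, 2.22, 2.57, 3.14, 3.14, 3.14].

INTERFACE

Orientations are given as a unit quaternion [w, x, y, z].
In Python, from cell import sensors, cams, order, spot_in, masks_of, tip_of gives the robot as it stands.
- The arm moves only by the shell command python3 -m pendant 'ROWS' [FORCE]. ROWS is JSON, a list of rows, each a list of 5 numbers: the shift along the world's x, y, z normalised to -1 to 1, where 1 is 20 cm, then the turn about the world's z normalised to -1 to 1, where 1 is pi rad, then the opening, from 0 (shut) to 1 (fully open). A call has 1 to 5 rows; each row shifts and turns the pose as measured when the row begins; what a row does not reach is not made up. A row lasts 1/10 s, in which the tool goes at most 50 mm and 8.59 degrees, less where a joint would pass 70% of its speed; a pose out of reach is approached as far as the arm can. A call with a number of a shift or a turn outside -1 to 1 is refused whole. A call with a gripper value outside its range is refused whole. The fingers move at their own pace and stop on an object; FORCE is the grip in N (left out, the last holds). Time passes only in rows, so rows that do not move let the fingers close. It gives the time, the measured TCP pose, the force and the opening at its end, in the units of the state.
- sensors.sense(): the state, without advancing time (a new reading comes with each control period).
- cams.read_camera(name): name is "scene" or "top" or "wrist"; returns the picture (400x640x3 uint8, red, green, blue); there is no depth.
- cams.camera_info(name): a dict with "fov_y" (degrees; the focal length in pixels is half the picture's height over the tangent of half this angle, whatever the lens; pixels are square), "cx", "cy" (the principal point, pixels), "distortion" ([k1, k2, p1, p2, k3] as OpenCV has them; the pictures are not rectified), "R" (3x3) and "t" (3): a world point X has camera coordinates R X + t; the wrist camera has in their place "tool_from_camera" (4x4, takes a point from camera to tool coordinates, whose origin is the TCP and whose axes are the flange's). Camera axes: x right, y down, z forward; pixel columns grow to the right and rows downward; lengths in m; the calibration is good to about 2 mm. A picture is of the moment at which its call begins: read the wrist's pose just before it. camera_info takes no time and is no camera call.
- order.hand_in(): hands the job in, once; it reports no verdict.
Trained networks look in the newest picture that a camera, given by its name, has taken for a name from the list of things; names that differ only in an ending like _2 or _b are one class to them, and where a whole thing is asked for, a point or a joint stands for the part that bears it (a point fixed in the world has none). Each returns a list of dicts, best first, with "confidence" (0 to 1); they miss things now and then, are a little off and sometimes report something else, mostly with a low value. They report only what shows in the picture. A call takes as long as a camera call. They do not tell look-alikes from the thing itself.
- spot_in(target, camera): "xyz" ([x, y, z] in m, in the coordinates of the camera as it stood for that picture, good to about 4 mm: the middle of the surface that is visible of it).
- masks_of(target, camera): "mask" (400x640 bool, what is visible of it).
- tip_of(target, camera): "xyz" ([x, y, z] in m, in the coordinates of the camera as it stood for that picture, good to about 4 mm: a listed point, or the origin of a listed thing).
The state is a dict: "time_s": time; "joint_pos": joint angles; "dq": joint speeds; "joint_efforts": joint torques, N m; "tcp_pos": TCP position; "orientation": TCP orientation; "wrist_force": force on the tool from outside, world axes, zero at the start; "wrist_torque": the same for the moment, N m; "grip_width": finger opening in m.
Only numpy, scipy, OpenCV 4.12 (cv2) and the standard library are available. Lean on these libraries where they do the work, as an engineer would, in place of code of your own. Each camera call takes 0.05 s, during which the arm holds its last target. There are 200 camera calls.

TASK

Pack the wooden colour caddy for the mosaic setter: stand each of the four white-lidded jars of square glass tiles upright on the floor of its own bay, the one whose glued sample tile has the same colour as the tile on the jar's lid. The two black-lidded jars of round pebbles are not for this job: leave them standing where they are. The jars are glass, so set them down and never drop them.

Things in the scene. Friction and masses are not known exactly. Their poses are not given: they have to be found in the camera images.
- jar_cobalt_mid (a point): Loose upright round glass jar of deep cobalt blue square tiles: WHITE lid with a SQUARE deep cobalt blue tile (28 x 28 x 5 mm) flat on top. 48 mm diameter, straight, 68 mm high, 73 with that tile; about 0.19 kg. Point: on its axis, 34 mm above its underside; z up. Take it about 58 mm above its underside, so the fingers stay above the caddy's walls.
- jar_sky_mid (a point): Loose upright round glass jar of pale sky blue square tiles: WHITE lid with a SQUARE pale sky blue tile (28 x 28 x 5 mm) flat on top. 48 mm diameter, straight, 68 mm high, 73 with that tile; about 0.19 kg. Point: on its axis, 34 mm above its underside; z up. Take it about 58 mm above its underside, so the fingers stay above the caddy's walls.
- jar_ochre_mid (a point): Loose upright round glass jar of ochre yellow square tiles: WHITE lid with a SQUARE ochre yellow tile (28 x 28 x 5 mm) flat on top. 48 mm diameter, straight, 68 mm high, 73 with that tile; about 0.19 kg. Point: on its axis, 34 mm above its underside; z up. Take it about 58 mm above its underside, so the fingers stay above the caddy's walls.
- jar_brick_mid (a point): Loose upright round glass jar of dark brick red square tiles: WHITE lid with a SQUARE dark brick red tile (28 x 28 x 5 mm) flat on top. 48 mm diameter, straight, 68 mm high, 73 with that tile; about 0.19 kg. Point: on its axis, 34 mm above its underside; z up. Take it about 58 mm above its underside, so the fingers stay above the caddy's walls.
- bay_cobalt (a point): Floor centre of the deep cobalt blue bay, 6 mm above the table, of the fixed pale wood caddy: 196 x 154 mm, walls 30 mm high, 2 x 2 bays 66 x 66 mm inside, empty at first, centres 94 mm apart in x, 72 in y (x, y along the caddy's sides, z up). Its deep cobalt blue sample tile (24 x 42 x 5 mm) lies on the 28 mm wide ledge, 47 mm towards -x. Colours change bays.
- bay_sky (a point): Floor centre of the pale sky blue bay, 6 mm above the table, of the fixed pale wood caddy: 196 x 154 mm, walls 30 mm high, 2 x 2 bays 66 x 66 mm inside, empty at first, centres 94 mm apart in x, 72 in y (x, y along the caddy's sides, z up). Its pale sky blue sample tile (24 x 42 x 5 mm) lies on the 28 mm wide ledge, 47 mm towards -x. Colours change bays.
- bay_ochre (a point): Floor centre of the ochre yellow bay, 6 mm above the table, of the fixed pale wood caddy: 196 x 154 mm, walls 30 mm high, 2 x 2 bays 66 x 66 mm inside, empty at first, centres 94 mm apart in x, 72 in y (x, y along the caddy's sides, z up). Its ochre yellow sample tile (24 x 42 x 5 mm) lies on the 28 mm wide ledge, 47 mm towards -x. Colours change bays.
- bay_brick (a point): Floor centre of the dark brick red bay, 6 mm above the table, of the fixed pale wood caddy: 196 x 154 mm, walls 30 mm high, 2 x 2 bays 66 x 66 mm inside, empty at first, centres 94 mm apart in x, 72 in y (x, y along the caddy's sides, z up). Its dark brick red sample tile (24 x 42 x 5 mm) lies on the 28 mm wide ledge, 47 mm towards -x. Colours change bays.
- pebbles_cobalt_mid (a point): Look-alike, to be left alone: glass jar of the same size (48 mm diameter, 68 mm high, 73 with the pebble) with a BLACK lid and a ROUND deep cobalt blue pebble (28 mm) on top, full of round deep cobalt blue pebbles. Point: on its axis, 34 mm above its underside.
- pebbles_ochre_mid (a point): Look-alike, to be left alone: glass jar of the same size (48 mm diameter, 68 mm high, 73 with the pebble) with a BLACK lid and a ROUND ochre yellow pebble (28 mm) on top, full of round ochre yellow pebbles. Point: on its axis, 34 mm above its underside.
There are look-alikes about, which are no part of the job. What is shaped like the part that bears jar_cobalt_mid but green or pink is not meant.

How it is judged:
At the end, for the whole second after the job is handed in: Each white-lidded jar stands upright (within 0.1 rad) and at rest on the floor of the bay of its own colour, its axis within 14 mm of the bay's centre and its middle less than 40 mm above the bay floor; both black-lidded jars are upright, at rest and within 25 mm of where they started (horizontal distance between jar_cobalt_mid and bay_cobalt below 0.014 m and z of jar_cobalt_mid in the frame of bay_cobalt below 0.04 m and angle between each of jar_cobalt_mid, jar_sky_mid, jar_ochre_mid, jar_brick_mid, pebbles_cobalt_mid, pebbles_ochre_mid's own z axis and vertical below 0.1 rad and linear speed of each of jar_cobalt, jar_sky, jar_ochre, jar_brick, pebbles_cobalt, pebbles_ochre below 0.02 m/s and angular speed of each of jar_cobalt, jar_sky, jar_ochre, jar_brick below 0.3 rad/s and horizontal distance between jar_sky_mid and bay_sky below 0.014 m and z of jar_sky_mid in the frame of bay_sky below 0.04 m and horizontal distance between jar_ochre_mid and bay_ochre below 0.014 m and z of jar_ochre_mid in the frame of bay_ochre below 0.04 m and horizontal distance between jar_brick_mid and bay_brick below 0.014 m and z of jar_brick_mid in the frame of bay_brick below 0.04 m and distance of each of pebbles_cobalt_mid, pebbles_ochre_mid from where it was at the start of the episode below 0.025 m); the robot touches nothing.
It fails at once if a black-lidded pebble jar is moved more than 25 mm from where it stood (distance of any of pebbles_cobalt_mid, pebbles_ochre_mid from where it was at the start of the episode above 0.025 m).
It fails at once if a white-lidded jar is dropped or thrown (faster than 0.7 m/s while not held by the fingers, a free fall of about 25 mm) ((linear speed of jar_cobalt above 0.7 m/s and contact force between the fingers and jar_cobalt below 0.1 N) or (linear speed of jar_sky above 0.7 m/s and contact force between the fingers and jar_sky below 0.1 N) or (linear speed of jar_ochre above 0.7 m/s and contact force between the fingers and jar_ochre below 0.1 N) or (linear speed of jar_brick above 0.7 m/s and contact force between the fingers and jar_brick below 0.1 N)).
It also fails if it takes over 120 s, if anything falls off the work surface, if the arm or the gripper's body presses on something with over 40 N, if the wrist force passes 120 N, or if a joint passes its speed limit or range.

## Working session

There is one attempt and no reset: what is moved stays moved. The work goes in short steps, Python scripts to look and compute and a shell command to move; the robot and the scene stay as the last step left them, time stands still between calls to the robot, and variables do not carry over. Pictures are saved under pics/ and viewed, about 12 in all and at most 16, crops included, and the job is handed in when it is done.

```bash
ls; mkdir -p pics
cat > h.py <<'E'
import numpy as np, cv2, json
from cell import sensors, cams, order, spot_in, masks_of, tip_of
from scipy.spatial.transform import Rotation as Rn
def cam(name):
    c=cams.camera_info(name); f=200/np.tan(np.radians(c['fov_y'])/2)
    K=np.array([[f,0,c['cx']],[0,f,c['cy']],[0,0,1]]); return c,K,np.array(c['distortion'],float)
def pose(name):
    c,K,d=cam(name)
    if name!='wrist': R=np.array(c['R']); t=np.array(c['t']); return R.T,-R.T@t
    s=sensors.sense(); q=s['orientation']; Rt=Rn.from_quat([q[1],q[2],q[3],q[0]]).as_matrix()
    T=np.array(c['tool_from_camera']); return Rt@T[:3,:3], Rt@T[:3,3]+np.array(s['tcp_pos'])
def toworld(p,P): return P[0]@np.array(p)+P[1]
def pix2plane(name,uv,z,P):
    c,K,d=cam(name); n=cv2.undistortPoints(np.array(uv,float).reshape(-1,1,2),K,d)[:,0]
    r=np.c_[n,np.ones(len(n))]@P[0].T; return P[1]+r*((z-P[1][2])/r[:,2])[:,None]
def proj(name,X,P):
    c,K,d=cam(name); Xc=(np.atleast_2d(X)-P[1])@P[0]
    return cv2.projectPoints(Xc,np.zeros(3),np.zeros(3),K,d)[0][:,0]
def save(n,im): cv2.imwrite('pics/'+n+'.png',im[...,::-1])
E
python3 - <<'E'
from h import *
P=pose('top'); im=cams.read_camera('top'); save('top0',im)
for n in ['jar_cobalt_mid','jar_sky_mid','jar_ochre_mid','jar_brick_mid','bay_cobalt','bay_sky','bay_ochre','bay_brick','pebbles_cobalt_mid','pebbles_ochre_mid']:
    for r in tip_of(n,'top')[:3]:
        X=toworld(r['xyz'],P); print(n,round(r['confidence'],2),X.round(3),proj('top',X,P)[0].round())
im=cams.read_camera('scene'); save('scene0',im)
s=sensors.sense();print(s['time_s'],s['orientation'],P[1])
E
```

```text
pics
jar_cobalt_mid 0.85 [ 0.49  -0.144  0.033] [375. 210.]
jar_cobalt_mid 0.8 [0.367 0.018 0.034] [314. 255.]
jar_cobalt_mid 0.76 [ 0.439 -0.061  0.034] [344. 228.]
jar_sky_mid 0.84 [0.575 0.07  0.032] [297. 178.]
jar_ochre_mid 0.64 [0.459 0.068 0.036] [296. 220.]
jar_brick_mid 0.85 [0.679 0.06  0.029] [301. 142.]
bay_sky 0.35 [0.68  0.058 0.035] [302. 141.]
bay_ochre 0.48 [ 0.686 -0.055  0.033] [343. 140.]
pebbles_cobalt_mid 0.85 [ 0.685 -0.054  0.032] [342. 140.]
pebbles_cobalt_mid 0.6 [ 0.442 -0.061  0.034] [344. 227.]
pebbles_ochre_mid 0.56 [ 0.57  -0.065  0.033] [346. 180.]
0.6 [-8.25830406e-06  1.57750531e-01  9.87478997e-01 -1.25302048e-05] [ 0.32427154 -0.02081603  1.06079598]
```

Run:
```python
import cv2
a=cv2.imread('pics/top0.png'); cv2.imwrite('pics/top0c.png',cv2.resize(a[100:400,170:490],None,fx=2,fy=2,interpolation=3))
```

```text
(no output)
```

View pics/top0c.png

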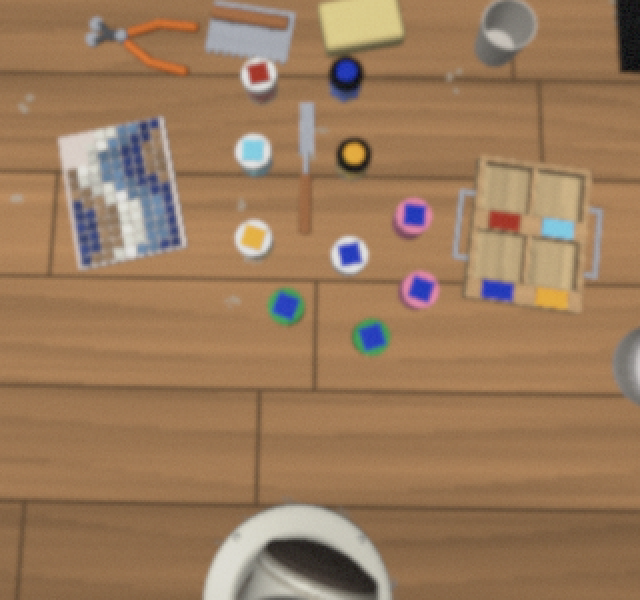

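View pics/scene0.png

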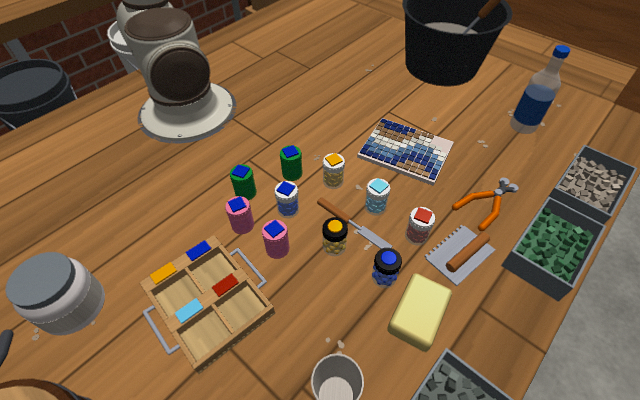

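The scene shows the four white-lid jars in the 2x crop of the top view: brick (259,74), sky (253,151), ochre (253,238) and cobalt (350,254).

Everything that could pass for the cobalt jar, in the same crop:
- **Pink lids:** (413,215) and (420,289)
- **Green lids:** (286,306) and (372,337)
- **Black-lid pebbles:** cobalt (346,73)

For ochre, the look-alike is the black-lid pebble jar at (354,154). I choose the white-lid cobalt jar at crop (350,254), full-frame px (345,227).

The bay tiles are brick top-left, sky top-right, cobalt bottom-left and ochre bottom-right. Next I take sub-pixel centroids.

```bash
cat >> h.py <<'E'
def blob(im,uv,r=9):
    "colour centroid of saturated blob near uv"
    hsv=cv2.cvtColor(im,cv2.COLOR_RGB2HSV).astype(int); u,v=np.round(uv).astype(int)
    c=np.median(im[v-1:v+2,u-1:u+2].reshape(-1,3),0)
    m=(np.linalg.norm(im.astype(float)-c,axis=2)<60).astype(np.uint8)
    y,x=np.ogrid[:im.shape[0],:im.shape[1]]; m[(abs(x-u)>r)|(abs(y-v)>r)]=0
    n,l,st,ce=cv2.connectedComponentsWithStats(m,connectivity=4); k=l[v,u]; return ce[k],st[k]
E
python3 - <<'E'
from h import *
im=cv2.imread('pics/top0.png')[...,::-1].copy(); P=pose('top')
f=lambda a,b:(170+a/2,100+b/2)
for n,uv,z,r in [('brick',f(259,73),.073,9),('sky',f(253,151),.073,9),('ochre',f(253,238),.073,9),('cobalt',f(350,254),.073,9),('pebC',f(346,72),.073,9),('pebO',f(354,153),.073,9),('Bbrick',f(504,222),.035,12),('Bsky',f(557,229),.035,12),('Bcob',f(498,291),.035,12),('Boch',f(551,298),.035,12)]:
    ce,st=blob(im,uv,r); print(n,ce.round(1),st[2:],pix2plane('top',ce,z,P)[0].round(4))
save('lid',cv2.resize(im[205:250,315:400],None,fx=6,fy=6))
E
```

```text
brick [298.9 136.2] [ 9  9 62] [0.6803 0.0643 0.073 ]
sky [296.1 174.8] [ 11  11 116] [0.5735 0.0684 0.073 ]
ochre [296.1 218.2] [11 11 88] [0.4583 0.0647 0.073 ]
cobalt [344.4 226.8] [10  9 70] [ 0.4381 -0.0598  0.073 ]
pebC [342.8 135. ] [ 9  9 73] [ 0.6856 -0.0536  0.073 ]
pebO [346.6 176.2] [10  9 71] [ 0.5717 -0.0645  0.073 ]
Bbrick [421.9 210.5] [ 16  11 136] [ 0.4897 -0.2692  0.035 ]
Bsky [448.5 213.7] [ 16  10 136] [ 0.482  -0.3407  0.035 ]
Bcob [418.3 244.9] [ 15   9 111] [ 0.3975 -0.2571  0.035 ]
Boch [445.4 248.4] [ 22  12 200] [ 0.3895 -0.3285  0.035 ]
```

View pics/lid.png

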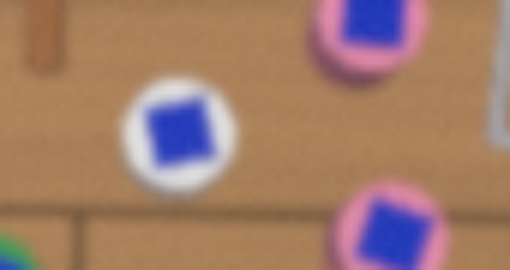

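The crop confirms a white lid with a square cobalt tile at its pixel. The pink lids sit to the right and the green one at lower left. I move towards the ochre jar first, turning the jaws along the caddy's x axis (about -6.8°).

```bash
python3 -m pendant '[[0.13,-0.2,0,-0.047,1],[0.13,-0.2,0,-0.047,1],[0.13,-0.2,0,-0.047,1],[0.13,-0.2,0,-0.047,1],[0.13,-0.2,0,-0.047,1]]' 40; python3 -m pendant '[[0.13,-0.2,0,-0.047,1],[0.13,-0.2,0,-0.047,1],[0.13,-0.2,0,-0.047,1],[0.13,-0.2,0,-0.047,1],[0.13,-0.2,0,-0.047,1]]'
cat >> h.py <<'E'
def go(x,y,z,yaw=-6.8):
    s=sensors.sense(); q=s['orientation']; Y=Rn.from_quat([q[1],q[2],q[3],q[0]]).as_matrix()[:,1]
    a=np.degrees(np.arctan2(Y[1],Y[0])); e=(yaw-a+90)%180-90; p=np.array(s['tcp_pos'])
    print('t',round(s['time_s'],2),'tcp',p.round(4),'jaw',round(a,1),'w',round(s['grip_width'],4),'F',np.round(s['wrist_force'],1),'q6',round(s['joint_pos'][5],2)); print('units:',((np.array([x,y,z])-p)/.2).round(3),'turn',round(e/180,3))
E
python3 -c "
from h import *; go(.4583,.0647,.19)"
```

```text
time_s: 1.1
tcp_pos: [0.3014, 0.3198, 0.2461]
orientation: [-0.0, 0.508, 0.862, -0.0]
wrist_force: [1.5, 0.4, 0.1]
grip_width: 0.0855
time_s: 1.6
tcp_pos: [0.4345, 0.1106, 0.2475]
orientation: [0.001, 0.788, 0.616, 0.002]
wrist_force: [1.1, 1.4, 0.5]
grip_width: 0.0854
t 1.6 tcp [0.4345 0.1106 0.2475] jaw -14.0 w 0.0854 F [1.1 1.4 0.5] q6 2.06
units: [ 0.119 -0.23  -0.288] turn 0.04
```

```bash
python3 -m pendant '[[0.12,-0.2,0,0.04,1],[0,-0.03,0,0,1],[0,0,0,0,1]]'
python3 - <<'E'
from h import *
P=pose('wrist'); im=cams.read_camera('wrist'); save('w1',im); go(.4583,.0647,.15)
print(P[0].round(2),P[1].round(3),proj('wrist',[[.4583,.0647,.073],[.4381,-.0598,.073],[.5735,.0684,.073]],P).round())
E
```

```text
time_s: 1.9
tcp_pos: [0.461, 0.0578, 0.2473]
orientation: [0.001, 0.752, 0.659, 0.002]
wrist_force: [-0.5, 0.5, -0.8]
grip_width: 0.0855
t 1.95 tcp [0.4609 0.0584 0.2472] jaw -7.5 w 0.0854 F [-0.5 -0.3 -0.2] q6 1.83
units: [-0.013  0.031 -0.486] turn 0.004
[[ 0.99 -0.13 -0.03]
 [-0.13 -0.96 -0.26]
 [ 0.    0.26 -0.97]] [0.469 0.123 0.372] [[310. 175.]
 [307. 296.]
 [435. 154.]]
```

View pics/w1.png

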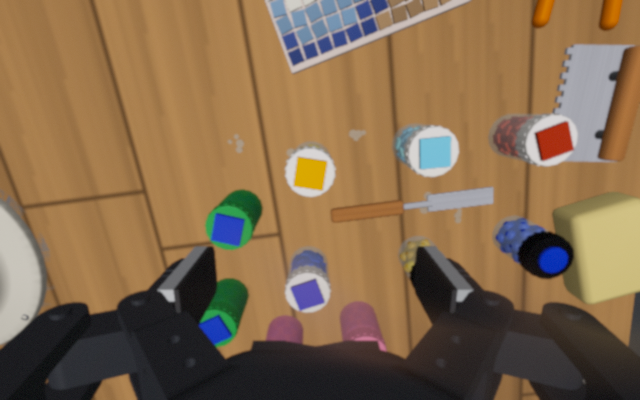

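The wrist view agrees with the top-view estimates: ochre lid at (310,174), cobalt at (307,294), sky at (435,152), brick at (555,140), all within about 3 px. I refine slightly and descend on ochre.

```bash
python3 - <<'E'
from h import *
im=cv2.imread('pics/w1.png')[...,::-1].copy(); P=pose('wrist')
for n,uv in [('och',(310,174)),('cob',(307,293)),('sky',(435,152)),('brick',(555,141))]:
    ce,st=blob(im,uv,28); print(n,st[2:],pix2plane('wrist',ce,.073,P)[0].round(4))
E
python3 -m pendant '[[-0.01,0.03,-0.2,0,1],[0,0,-0.2,0,1],[0,0,-0.2,0,1],[0,0,-0.2,0,1],[0,0,0,0,1]]'; python3 -c "
from h import *; go(.4583,.064,.056)"
```

```text
och [ 31  31 764] [0.4583 0.0667 0.073 ]
cob [ 33  31 644] [ 0.4389 -0.0573  0.073 ]
sky [ 32  34 996] [0.573  0.0709 0.073 ]
brick [ 35  37 883] [0.6794 0.0673 0.073 ]
time_s: 2.45
tcp_pos: [0.4565, 0.0709, 0.0843]
orientation: [0.002, 0.75, 0.661, 0.005]
wrist_force: [-0.5, 0.2, 0.5]
grip_width: 0.0857
t 2.45 tcp [0.4565 0.0709 0.0843] jaw -7.2 w 0.0857 F [-0.5  0.2  0.5] q6 1.85
units: [ 0.009 -0.034 -0.141] turn 0.002
```

```bash
python3 -m pendant '[[0.008,-0.024,-0.14,0,1],[0,0,0,0,1]]'; python3 -c "
from h import *; go(.4583,.0657,.056)"
```

```text
time_s: 2.65
tcp_pos: [0.4581, 0.0685, 0.0586]
orientation: [0.002, 0.749, 0.662, 0.005]
wrist_force: [-0.3, 1.0, 0.1]
grip_width: 0.0854
t 2.65 tcp [0.4581 0.0685 0.0586] jaw -7.1 w 0.0854 F [-0.3  1.   0.1] q6 1.84
units: [ 0.001 -0.014 -0.013] turn 0.002
```

```bash
python3 -m pendant '[[0,-0.014,-0.012,0,0],[0,0,0,0,0],[0,0,0,0,0],[0,0,0,0,0],[0,0,0,0,0]]' 40;  python3 -m pendant '[[0,0,0,0,0],[0,0,0,0,0],[0,0,0.1,0,0],[0,0,0.1,0,0],[0,0,0,0,0]]'; python3 -c "
from h import *; go(.4354,-.3346,.2)"
```

```text
time_s: 3.15
tcp_pos: [0.4617, 0.0676, 0.0652]
orientation: [0.005, 0.749, 0.662, 0.01]
wrist_force: [0.5, 0.9, -2.5]
grip_width: 0.0464
time_s: 3.65
tcp_pos: [0.4609, 0.0674, 0.1055]
orientation: [0.004, 0.749, 0.662, 0.009]
wrist_force: [1.3, -0.1, -1.3]
grip_width: 0.0467
t 3.65 tcp [0.4609 0.0674 0.1055] jaw -7.0 w 0.0467 F [ 1.3 -0.1 -1.3] q6 1.84
units: [-0.127 -2.01   0.473] turn 0.001
```

```bash
python3 -m pendant '[[0,0,0.2,0,0],[0,-0.1,0.2,0,0],[-0.015,-0.2,0.05,0,0],[-0.015,-0.2,0,0,0],[-0.015,-0.2,0,0,0]]'; python3 -m pendant '[[-0.015,-0.2,0,0,0],[-0.015,-0.2,0,0,0],[-0.015,-0.2,0,0,0],[-0.015,-0.2,0,0,0],[-0.015,-0.2,0,0,0]]';  python3 -m pendant '[[-0.015,-0.2,0,0,0],[0,-0.1,0,0,0],[0,0,0,0,0]]'
python3 - <<'E'
from h import *
go(.4354,-.3346,.12); P=pose('wrist'); im=cams.read_camera('wrist'); save('w2',im)
im=cams.read_camera('scene'); save('s2',im[180:400,100:420]);
E
```

```text
time_s: 4.15
tcp_pos: [0.4504, -0.0735, 0.1936]
orientation: [0.003, 0.747, 0.665, 0.007]
wrist_force: [0.2, 0.6, -1.9]
grip_width: 0.0465
time_s: 4.65
tcp_pos: [0.433, -0.2816, 0.1886]
orientation: [0.002, 0.746, 0.665, 0.007]
wrist_force: [1.1, -0.2, -1.9]
grip_width: 0.0465
time_s: 4.95
tcp_pos: [0.4278, -0.3484, 0.1837]
orientation: [0.0, 0.748, 0.663, 0.006]
wrist_force: [-0.1, 1.1, -1.6]
grip_width: 0.0464
t 4.95 tcp [ 0.4278 -0.3484  0.1837] jaw -6.9 w 0.0464 F [-0.1  1.1 -1.6] q6 1.0
units: [ 0.038  0.069 -0.319] turn 0.0
```

View pics/w2.png

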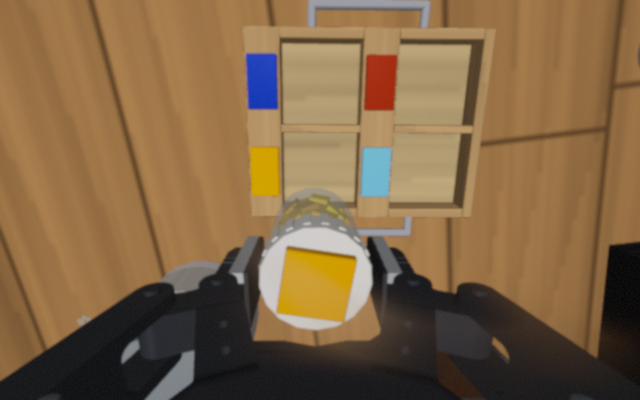

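The held ochre jar's lid is at (316,284), the caddy tiles are cobalt (262,82), brick (380,82), ochre (265,171) and sky (376,172), and the bays are empty. Next I measure the bays and the jar's height in the grip from this frame.

Run:
```python
from h import *
im=cv2.imread('pics/w2.png')[...,::-1].copy(); P=pose('wrist'); T={}
for n,uv in [('cob',(262,82)),('brick',(380,82)),('och',(265,171)),('sky',(376,172))]:
    ce,st=blob(im,uv,34); T[n]=pix2plane('wrist',ce,.035,P)[0]; print(n,st[2:],T[n].round(4))
c=sum(T.values())/4; v=(T['brick']-T['cob']+T['sky']-T['och'])/2; w=(T['brick']-T['sky']+T['cob']-T['och'])/2
print('len',np.linalg.norm(v),np.linalg.norm(w),np.degrees(np.arctan2(v[1],v[0])),np.degrees(np.arctan2(-w[0],w[1])))
x=v/np.linalg.norm(v)
for n in T: print('bay',n,(T[n]+.047*x).round(4))
# held lid tile: min area rect -> depth
m=(np.linalg.norm(im.astype(float)-np.median(im[280:290,310:320].reshape(-1,3),0),axis=2)<60).astype(np.uint8); m[:238]=0;m[330:]=0
n_,l,st,ce=cv2.connectedComponentsWithStats(m); k=l[284,316]; cn=cv2.findContours((l==k).astype(np.uint8),0,2)[0][0]
R=cv2.minAreaRect(cn); print(R,ce[k])
for z in (.19,.2,.21):
    q=cv2.boxPoints(R); W=pix2plane('wrist',q,z,P); print(z,np.linalg.norm(np.diff(W,axis=0),axis=1).round(4),pix2plane('wrist',[ce[k]],z,P)[0].round(4))
```

```text
cob [  30   55 1574] [ 0.3982 -0.2547  0.035 ]
brick [  33   55 1650] [ 0.4907 -0.2663  0.035 ]
och [  29   49 1370] [ 0.3891 -0.3256  0.035 ]
sky [  30   49 1385] [ 0.4819 -0.3377  0.035 ]
len 0.09339267934678896 0.07170918246565527 -7.302035470375285 -7.200546750104422
bay cob [ 0.4448 -0.2606  0.035 ]
bay brick [ 0.5374 -0.2723  0.035 ]
bay och [ 0.4357 -0.3315  0.035 ]
bay sky [ 0.5285 -0.3436  0.035 ]
((315.3050231933594, 288.11676025390625), (70.84879302978516, 71.02079772949219), 9.904183387756348) [315.48371777 285.62075984]
0.19 [0.0315 0.0279 0.032 ] [ 0.428  -0.3495  0.19  ]
0.2 [0.0289 0.0255 0.0293] [ 0.4286 -0.3438  0.2   ]
0.21 [0.0263 0.0232 0.0266] [ 0.4291 -0.3381  0.21  ]
```

```bash
python3 -m pendant '[[0.038,0.085,-0.1,0,0],[0,0,-0.15,0,0],[0,0,-0.1,0,0],[0,0,0,0,0]]'; python3 -c "
from h import *; go(.4356,-.3315,.075)"
```

```text
time_s: 5.45
tcp_pos: [0.4365, -0.3243, 0.1117]
orientation: [-0.0, 0.746, 0.665, 0.007]
wrist_force: [-0.5, 1.1, -1.2]
grip_width: 0.0469
t 5.45 tcp [ 0.4365 -0.3243  0.1117] jaw -6.6 w 0.0469 F [-0.5  1.1 -1.2] q6 1.04
units: [-0.005 -0.036 -0.183] turn -0.001
```

```bash
python3 -m pendant '[[-0.004,-0.03,0,0,0],[0,0,-0.08,0,0],[0,0,-0.06,0,0],[0,0,0,0,0]]'; python3 -c "
from h import *; go(.4356,-.3315,.071)"
```

```text
time_s: 5.85
tcp_pos: [0.4369, -0.3298, 0.0844]
orientation: [0.002, 0.746, 0.666, 0.007]
wrist_force: [0.5, 0.9, -1.7]
grip_width: 0.0465
t 5.85 tcp [ 0.4369 -0.3298  0.0844] jaw -6.4 w 0.0465 F [ 0.5  0.9 -1.7] q6 1.03
units: [-0.006 -0.009 -0.067] turn -0.002
```

```bash
python3 -m pendant '[[-0.005,-0.008,-0.035,0,0],[0,0,-0.02,0,0],[0,0,0,0,0]]';python3 -m pendant '[[0,0,-0.01,0,0],[0,0,-0.01,0,0],[0,0,0,0,0]]'; python3 -m pendant '[[0,0,-0.01,0,0],[0,0,0,0,0]]'; python3 -c "
from h import *; go(.4356,-.3315,.071)"
```

```text
time_s: 6.15
tcp_pos: [0.4358, -0.3318, 0.0728]
orientation: [0.002, 0.746, 0.666, 0.007]
wrist_force: [-0.1, -0.3, -1.8]
grip_width: 0.0464
time_s: 6.45
tcp_pos: [0.4361, -0.3321, 0.0691]
orientation: [0.002, 0.746, 0.666, 0.007]
wrist_force: [0.8, -0.1, -1.3]
grip_width: 0.0465
time_s: 6.65
tcp_pos: [0.4365, -0.3324, 0.0695]
orientation: [0.003, 0.746, 0.666, 0.007]
wrist_force: [0.2, -0.3, -1.2]
grip_width: 0.0465
t 6.65 tcp [ 0.4365 -0.3324  0.0695] jaw -6.5 w 0.0465 F [ 0.2 -0.3 -1.2] q6 1.03
units: [-0.004  0.005  0.007] turn -0.002
```

```bash
python3 -m pendant '[[0,0,-0.015,0,0],[0,0,-0.015,0,0]]'; python3 -m pendant '[[0,0,-0.02,0,0],[0,0,-0.02,0,0]]'
```

```text
time_s: 6.85
tcp_pos: [0.4368, -0.3329, 0.0687]
orientation: [0.005, 0.746, 0.666, 0.008]
wrist_force: [-12.6, 9.5, 31.8]
grip_width: 0.0463
time_s: 7.05
tcp_pos: [0.4367, -0.3328, 0.0687]
orientation: [0.008, 0.746, 0.666, 0.008]
wrist_force: [-12.8, 9.9, 34.6]
grip_width: 0.0468
```

Contact with the floor at TCP z 0.069, so I open partly and then rise.

```bash
python3 -m pendant '[[0,0,0.01,0,0.75],[0,0,0,0,0.75],[0,0,0,0,0.75],[0,0,0,0,0.75],[0,0,0,0,0.75]]'; python3 -c "
from h import *; go(.4365,-.3325,.2)"
```

```text
time_s: 7.55
tcp_pos: [0.4373, -0.3332, 0.0716]
orientation: [0.009, 0.746, 0.666, 0.008]
wrist_force: [-0.0, -0.4, -0.8]
grip_width: 0.0643
t 7.55 tcp [ 0.4373 -0.3332  0.0716] jaw -6.5 w 0.0643 F [-0.  -0.4 -0.8] q6 1.03
units: [-0.004  0.003  0.642] turn -0.002
```

```bash
python3 -m pendant '[[0,0,0.15,0,0.75],[0,0,0.2,0,0.75],[0,0,0.2,0,1],[0,0.1,0.05,0,1],[0,0.2,0,0,1]]'
python3 - <<'E'
from h import *
im=cams.read_camera('wrist'); save('w3',im)
E
python3 -m pendant '[[0,0.2,0,0,1],[0,0.2,0,0,1],[0,0.2,0,0,1],[0,0.2,0,0,1],[0,0.1,0,0,1]]';python3 -m pendant '[[0,0,0,0,1],[0,0,0,0,1]]'; python3 -c "
from h import *; go(.4385,-.0586,.1)"
```

```text
time_s: 8.05
tcp_pos: [0.4355, -0.2731, 0.1913]
orientation: [0.005, 0.747, 0.664, 0.007]
wrist_force: [0.3, 1.2, -0.8]
grip_width: 0.0853
time_s: 8.6
tcp_pos: [0.4329, -0.0805, 0.1879]
orientation: [0.003, 0.747, 0.664, 0.007]
wrist_force: [1.3, 0.0, 0.0]
grip_width: 0.0858
time_s: 8.8
tcp_pos: [0.4323, -0.0777, 0.1868]
orientation: [0.002, 0.746, 0.666, 0.007]
wrist_force: [-0.1, -0.5, -0.3]
grip_width: 0.0856
t 8.8 tcp [ 0.4323 -0.0777  0.1868] jaw -6.4 w 0.0856 F [-0.1 -0.5 -0.3] q6 1.5
units: [ 0.031  0.095 -0.434] turn -0.002
```

View pics/w3.png

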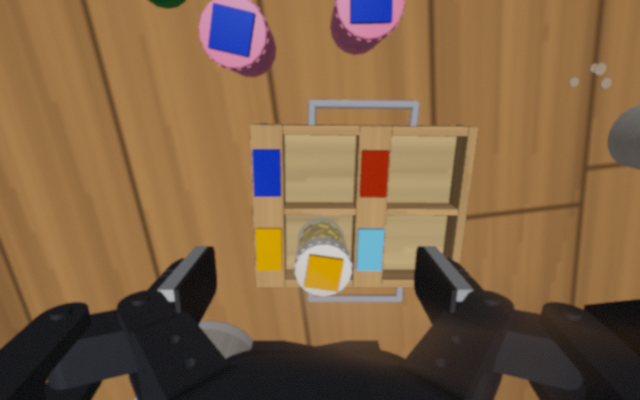

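The ochre jar (324,268) stands in the ochre bay and looks upright. Cobalt is next.

```bash
python3 -m pendant '[[0.03,0.09,0,0,1],[0,0,-0.1,0,1],[0,0,-0.15,0,1],[0,0,-0.1,0,1],[0,0,0,0,1]]';  python3 -c "
from h import *; go(.4385,-.0586,.056)"
```

```text
time_s: 9.3
tcp_pos: [0.4385, -0.0629, 0.1134]
orientation: [0.003, 0.747, 0.665, 0.007]
wrist_force: [-0.2, -0.7, -0.6]
grip_width: 0.0858
t 9.3 tcp [ 0.4385 -0.0629  0.1134] jaw -6.7 w 0.0858 F [-0.2 -0.7 -0.6] q6 1.54
units: [ 0.     0.021 -0.287] turn -0.001
```

```bash
python3 -m pendant '[[0,0.02,-0.15,0,1],[0,0,-0.12,0,1],[0,0,0,0,1]]';  python3 -c "
from h import *; go(.4385,-.0586,.056)"
```

```text
time_s: 9.6
tcp_pos: [0.4392, -0.0612, 0.06]
orientation: [0.003, 0.748, 0.663, 0.007]
wrist_force: [-0.0, -0.3, 0.6]
grip_width: 0.0854
t 9.6 tcp [ 0.4392 -0.0612  0.06  ] jaw -6.9 w 0.0854 F [-0.  -0.3  0.6] q6 1.55
units: [-0.004  0.013 -0.02 ] turn 0.001
```

```bash
python3 -m pendant '[[-0.004,0.012,-0.03,0,1],[0,0,0,0,0],[0,0,0,0,0],[0,0,0,0,0],[0,0,0,0,0]]';  python3 -m pendant '[[0,0,0,0,0],[0,0,0,0,0],[0,0,0,0,0],[0,0,0,0,0]]';python3 -c "
from h import *; go(.4443,-.2619,.19)"
```

```text
time_s: 10.1
tcp_pos: [0.4408, -0.06, 0.0592]
orientation: [0.005, 0.749, 0.663, 0.009]
wrist_force: [-0.2, -0.2, -2.2]
grip_width: 0.0466
time_s: 10.5
tcp_pos: [0.4408, -0.0599, 0.0595]
orientation: [0.006, 0.749, 0.663, 0.009]
wrist_force: [1.0, -0.5, -2.0]
grip_width: 0.0468
t 10.5 tcp [ 0.4408 -0.0599  0.0595] jaw -7.0 w 0.0468 F [ 1.  -0.5 -2. ] q6 1.55
units: [ 0.017 -1.01   0.653] turn 0.001
```

```bash
python3 -m pendant '[[0,0,0.1,0,0],[0,0,0.2,0,0],[0,0,0.2,0,0],[0,0,0.15,0,0],[0,-0.1,0,0,0]]';  python3 -m pendant '[[0,-0.2,0,0,0],[0,-0.2,0,0,0],[0,-0.2,0,0,0],[0,-0.15,0,0,0],[0,-0.04,0,0,0]]';python3 -m pendant '[[0,0,0,0,0],[0,0,0,0,0]]';python3 -c "
from h import *; go(.4443,-.2619,.1)"
```

```text
time_s: 11.0
tcp_pos: [0.4384, -0.0787, 0.1924]
orientation: [0.004, 0.748, 0.664, 0.008]
wrist_force: [1.4, 0.7, -2.4]
grip_width: 0.0471
time_s: 11.5
tcp_pos: [0.4385, -0.2427, 0.194]
orientation: [0.005, 0.747, 0.665, 0.009]
wrist_force: [-0.5, 1.2, -1.9]
grip_width: 0.0467
time_s: 11.7
tcp_pos: [0.4382, -0.2431, 0.1934]
orientation: [0.005, 0.748, 0.664, 0.008]
wrist_force: [1.0, -0.0, -1.4]
grip_width: 0.0463
t 11.7 tcp [ 0.4382 -0.2431  0.1934] jaw -6.8 w 0.0463 F [ 1.  -0.  -1.4] q6 1.18
units: [ 0.03  -0.094 -0.467] turn -0.0
```

```bash
python3 -m pendant '[[0.03,-0.09,0,0,0],[0,0,-0.15,0,0],[0,0,-0.15,0,0],[0,0,-0.1,0,0],[0,0,0,0,0]]';python3 -c "
from h import *; go(.4443,-.2619,.072)"
```

```text
time_s: 12.2
tcp_pos: [0.4458, -0.2553, 0.1125]
orientation: [0.005, 0.745, 0.667, 0.009]
wrist_force: [-0.1, 0.4, -1.0]
grip_width: 0.0465
t 12.2 tcp [ 0.4458 -0.2553  0.1125] jaw -6.4 w 0.0465 F [-0.1  0.4 -1. ] q6 1.15
units: [-0.007 -0.033 -0.202] turn -0.002
```

```bash
python3 -m pendant '[[-0.007,-0.03,-0.06,0,0],[0,0,-0.08,0,0],[0,0,-0.06,0,0],[0,0,0,0,0]]';python3 -c "
from h import *; go(.4443,-.2619,.066)"
```

```text
time_s: 12.6
tcp_pos: [0.446, -0.2604, 0.0736]
orientation: [0.007, 0.744, 0.668, 0.01]
wrist_force: [-0.6, 0.9, -1.2]
grip_width: 0.047
t 12.6 tcp [ 0.446  -0.2604  0.0736] jaw -6.2 w 0.047 F [-0.6  0.9 -1.2] q6 1.14
units: [-0.008 -0.007 -0.038] turn -0.003
```

```bash
python3 -m pendant '[[-0.008,-0.007,-0.02,-0.003,0],[0,0,-0.01,0,0],[0,0,0,0,0]]';python3 -m pendant '[[0,0,-0.01,0,0],[0,0,-0.01,0,0]]';python3 -m pendant '[[0,0,-0.01,0,0],[0,0,-0.01,0,0]]'
```

```text
time_s: 12.9
tcp_pos: [0.4449, -0.2624, 0.0689]
orientation: [0.008, 0.747, 0.664, 0.01]
wrist_force: [0.7, -0.4, -2.1]
grip_width: 0.0468
time_s: 13.1
tcp_pos: [0.4454, -0.2627, 0.0657]
orientation: [0.009, 0.747, 0.664, 0.011]
wrist_force: [-0.4, -0.9, -2.0]
grip_width: 0.0468
time_s: 13.3
tcp_pos: [0.4457, -0.2632, 0.0644]
orientation: [0.01, 0.748, 0.664, 0.011]
wrist_force: [-8.8, 5.8, 26.9]
grip_width: 0.0469
```

```bash
python3 -m pendant '[[0,0,0.005,0,0.75],[0,0,0,0,0.75],[0,0,0,0,0.75],[0,0,0,0,0.75],[0,0,0,0,0.75]]'; python3 -m pendant '[[0,0,0.15,0,0.75],[0,0,0.2,0,0.75],[0,0,0.2,0,1],[0,0,0.1,0,1],[0.1,0.2,0,0,1]]'; python3 -m pendant '[[0.1,0.2,0,0,1],[0.1,0.2,0,0,1],[0.1,0.2,0,0,1],[0.1,0.2,0,0,1],[0.1,0.2,0,0,1]]';python3 -m pendant '[[0.1,0.2,0,0,1],[0,0,0,0,1],[0,0,0,0,1]]'; python3 -c "
from h import *; go(.5733,.0696,.19)"
```

```text
time_s: 13.8
tcp_pos: [0.4463, -0.2635, 0.0664]
orientation: [0.011, 0.747, 0.664, 0.011]
wrist_force: [-0.3, -1.1, -0.6]
grip_width: 0.0643
time_s: 14.3
tcp_pos: [0.4636, -0.2247, 0.1988]
orientation: [0.009, 0.749, 0.662, 0.01]
wrist_force: [1.3, 0.7, -0.3]
grip_width: 0.085
time_s: 14.8
tcp_pos: [0.5665, -0.0187, 0.2004]
orientation: [0.011, 0.751, 0.66, 0.011]
wrist_force: [0.2, -1.1, -1.3]
grip_width: 0.0854
time_s: 15.1
tcp_pos: [0.5885, 0.0284, 0.1987]
orientation: [0.01, 0.749, 0.663, 0.011]
wrist_force: [-0.2, -0.5, 0.7]
grip_width: 0.0854
t 15.1 tcp [0.5885 0.0284 0.1987] jaw -7.0 w 0.0854 F [-0.2 -0.5  0.7] q6 1.74
units: [-0.076  0.206 -0.044] turn 0.001
```

```bash
python3 -m pendant '[[-0.07,0.19,0,0,1],[0,0,-0.1,0,1],[0,0,-0.15,0,1],[0,0,-0.1,0,1],[0,0,0,0,1]]'; python3 -c "
from h import *; go(.5733,.0696,.056)"
```

```text
time_s: 15.6
tcp_pos: [0.5731, 0.0634, 0.1272]
orientation: [0.011, 0.75, 0.661, 0.011]
wrist_force: [0.7, 0.2, -0.9]
grip_width: 0.0855
t 15.6 tcp [0.5731 0.0634 0.1272] jaw -7.3 w 0.0855 F [ 0.7  0.2 -0.9] q6 1.81
units: [ 0.001  0.031 -0.356] turn 0.003
```

```bash
python3 -m pendant '[[0,0.03,-0.1,0,1],[0,0,-0.15,0,1],[0,0,-0.08,0,1],[0,0,0,0,1]]'; python3 -c "
from h import *; go(.5733,.0696,.056)"
```

```text
time_s: 16.0
tcp_pos: [0.5739, 0.0657, 0.0641]
orientation: [0.013, 0.752, 0.659, 0.013]
wrist_force: [0.3, 0.6, 0.6]
grip_width: 0.0854
t 16.0 tcp [0.5739 0.0657 0.0641] jaw -7.5 w 0.0854 F [0.3 0.6 0.6] q6 1.82
units: [-0.003  0.02  -0.04 ] turn 0.004
```

```bash
python3 -m pendant '[[-0.004,0.02,-0.045,0.004,1],[0,0,0,0,0],[0,0,0,0,0],[0,0,0,0,0],[0,0,0,0,0]]';  python3 -m pendant '[[0,0,0,0,0],[0,0,0,0,0],[0,0,0,0,0],[0,0,0,0,0]]';python3 -c "
from h import *; go(.5287,-.3445,.19)"
```

```text
time_s: 16.5
tcp_pos: [0.5752, 0.069, 0.0601]
orientation: [0.014, 0.748, 0.663, 0.015]
wrist_force: [0.3, 0.1, -1.3]
grip_width: 0.047
time_s: 16.9
tcp_pos: [0.5751, 0.069, 0.0601]
orientation: [0.014, 0.748, 0.663, 0.015]
wrist_force: [0.1, 0.1, -2.6]
grip_width: 0.0469
t 16.9 tcp [0.5751 0.069  0.0601] jaw -6.9 w 0.0469 F [ 0.1  0.1 -2.6] q6 1.81
units: [-0.232 -2.068  0.65 ] turn 0.0
```

```bash
python3 -m pendant '[[0,0,0.1,0,0],[0,0,0.2,0,0],[0,0,0.2,0,0],[0,0,0.2,0,0],[-0.01,-0.1,0,0,0]]';  python3 -m pendant '[[-0.025,-0.2,0,0,0],[-0.025,-0.2,0,0,0],[-0.025,-0.2,0,0,0],[-0.025,-0.2,0,0,0],[-0.025,-0.2,0,0,0]]';python3 -m pendant '[[-0.02,-0.2,0,0,0],[-0.02,-0.2,0,0,0],[-0.02,-0.2,0,0,0],[-0.02,-0.2,0,0,0],[0,0,0,0,0]]';python3 -c "
from h import *; go(.5287,-.3445,.1)"
```

```text
time_s: 17.4
tcp_pos: [0.5704, 0.0498, 0.2024]
orientation: [0.012, 0.747, 0.664, 0.013]
wrist_force: [0.4, -0.1, -1.1]
grip_width: 0.0467
time_s: 17.9
tcp_pos: [0.545, -0.1537, 0.2044]
orientation: [0.014, 0.745, 0.667, 0.015]
wrist_force: [0.5, -0.6, -1.7]
grip_width: 0.0469
time_s: 18.4
tcp_pos: [0.526, -0.3245, 0.2036]
orientation: [0.014, 0.746, 0.665, 0.014]
wrist_force: [-0.4, 0.7, -3.0]
grip_width: 0.0469
t 18.4 tcp [ 0.526  -0.3245  0.2036] jaw -6.6 w 0.0469 F [-0.4  0.7 -3. ] q6 1.12
units: [ 0.013 -0.1   -0.518] turn -0.001
```

```bash
python3 -m pendant '[[0.013,-0.1,0,0,0],[0,0,-0.15,0,0],[0,0,-0.15,0,0],[0,0,-0.1,0,0],[0,0,0,0,0]]';python3 -c "
from h import *; go(.5287,-.3445,.072); q=sensors.sense()['orientation']; print(Rn.from_quat([q[1],q[2],q[3],q[0]]).as_matrix()[:,2])"
```

```text
time_s: 18.9
tcp_pos: [0.5283, -0.3457, 0.1209]
orientation: [0.014, 0.747, 0.664, 0.015]
wrist_force: [-0.5, 0.5, -2.4]
grip_width: 0.0468
t 18.9 tcp [ 0.5283 -0.3457  0.1209] jaw -6.7 w 0.0468 F [-0.5  0.5 -2.4] q6 1.1
units: [ 0.002  0.006 -0.245] turn -0.0
[ 0.04025887 -0.00157305 -0.99918804]
```

```bash
python3 -m pendant '[[-0.005,0.006,-0.06,0,0],[0,0,-0.08,0,0],[0,0,-0.08,0,0],[0,0,0,0,0]]';python3 -c "
from h import *; go(.5280,-.3445,.068)"
```

```text
time_s: 19.3
tcp_pos: [0.5284, -0.3438, 0.0765]
orientation: [0.015, 0.747, 0.665, 0.015]
wrist_force: [0.7, -0.2, -1.7]
grip_width: 0.0466
t 19.3 tcp [ 0.5284 -0.3438  0.0765] jaw -6.7 w 0.0466 F [ 0.7 -0.2 -1.7] q6 1.1
units: [-0.002 -0.004 -0.043] turn -0.001
```

```bash
python3 -m pendant '[[-0.003,-0.003,-0.025,0,0],[0,0,-0.01,0,0],[0,0,0,0,0]]';python3 -m pendant '[[0,0,-0.01,0,0],[0,0,-0.01,0,0]]';python3 -m pendant '[[0,0,-0.01,0,0],[0,0,-0.01,0,0]]'
```

```text
time_s: 19.6
tcp_pos: [0.5285, -0.3447, 0.0706]
orientation: [0.016, 0.747, 0.665, 0.015]
wrist_force: [0.2, 0.6, -0.4]
grip_width: 0.0469
time_s: 19.8
tcp_pos: [0.529, -0.3451, 0.0678]
orientation: [0.017, 0.747, 0.665, 0.016]
wrist_force: [-0.6, 0.4, -2.4]
grip_width: 0.0471
time_s: 20.0
tcp_pos: [0.5294, -0.3456, 0.0653]
orientation: [0.018, 0.747, 0.665, 0.016]
wrist_force: [-5.2, 2.8, 18.5]
grip_width: 0.0469
```

```bash
python3 -m pendant '[[0,0,0,0,0.75],[0,0,0,0,0.75],[0,0,0,0,0.75],[0,0,0,0,0.75],[0,0,0,0,0.75]]'; python3 -m pendant '[[0,0,0.15,0,0.75],[0,0,0.2,0,0.75],[0,0,0.2,0,1],[0,0.1,0.1,0,1],[0.05,0.2,0,0,1]]'
python3 - <<'E'
from h import *
im=cams.read_camera('wrist'); save('w4',im)
E
python3 -m pendant '[[0.08,0.2,0,0,1],[0.08,0.2,0,0,1],[0.08,0.2,0,0,1],[0.08,0.2,0,0,1],[0.08,0.2,0,0,1]]';python3 -m pendant '[[0.08,0.2,0,0,1],[0.08,0.2,0,0,1],[0.08,0.2,0,0,1],[0,0,0,0,1],[0,0,0,0,1]]'; python3 -c "
from h import *; go(.6798,.0657,.19)"
```

```text
time_s: 20.5
tcp_pos: [0.5299, -0.3459, 0.0661]
orientation: [0.019, 0.747, 0.665, 0.016]
wrist_force: [0.1, -0.4, -0.1]
grip_width: 0.0643
time_s: 21.0
tcp_pos: [0.5374, -0.2869, 0.1981]
orientation: [0.017, 0.748, 0.663, 0.015]
wrist_force: [1.0, 0.5, 0.3]
grip_width: 0.0853
time_s: 21.55
tcp_pos: [0.6197, -0.0764, 0.1983]
orientation: [0.017, 0.749, 0.662, 0.016]
wrist_force: [1.1, -1.1, 0.4]
grip_width: 0.0856
time_s: 22.05
tcp_pos: [0.6699, 0.0551, 0.1964]
orientation: [0.017, 0.747, 0.665, 0.016]
wrist_force: [-0.6, -0.1, 0.4]
grip_width: 0.0852
t 22.05 tcp [0.6699 0.0551 0.1964] jaw -6.6 w 0.0852 F [-0.6 -0.1  0.4] q6 1.77
units: [ 0.05   0.053 -0.032] turn -0.001
```

View pics/w4.png

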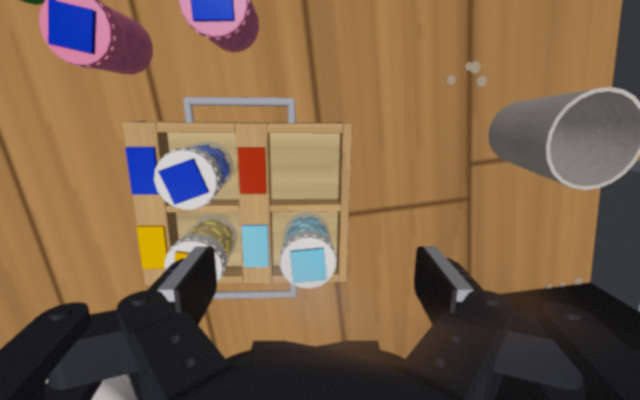

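Cobalt (183,180), ochre (190,258) and sky (308,262) stand in their matching bays. The brick bay (305,168) is free. I go for brick now.

```bash
python3 -m pendant '[[0.045,0.05,0,0,1],[0,0,-0.1,0,1],[0,0,-0.15,0,1],[0,0,-0.1,0,1],[0,0,0,0,1]]'; python3 -c "
from h import *; go(.6798,.0657,.056)"
```

```text
time_s: 22.55
tcp_pos: [0.6783, 0.0606, 0.1253]
orientation: [0.017, 0.748, 0.663, 0.017]
wrist_force: [-0.4, 1.1, 0.5]
grip_width: 0.0857
t 22.55 tcp [0.6783 0.0606 0.1253] jaw -6.9 w 0.0857 F [-0.4  1.1  0.5] q6 1.78
units: [ 0.008  0.026 -0.346] turn 0.0
```

```bash
python3 -m pendant '[[0.004,0.025,-0.1,0,1],[0,0,-0.15,0,1],[0,0,-0.07,0,1],[0,0,0,0,1]]'; python3 -c "
from h import *; go(.6798,.0657,.056)"
```

```text
time_s: 22.95
tcp_pos: [0.6798, 0.0619, 0.0646]
orientation: [0.019, 0.749, 0.662, 0.018]
wrist_force: [-0.6, -0.0, 0.3]
grip_width: 0.0852
t 22.95 tcp [0.6798 0.0619 0.0646] jaw -7.1 w 0.0852 F [-0.6 -0.   0.3] q6 1.79
units: [ 0.     0.019 -0.043] turn 0.002
```

```bash
python3 -m pendant '[[-0.004,0.02,-0.045,0,1],[0,0,0,0,0],[0,0,0,0,0],[0,0,0,0,0],[0,0,0,0,0]]';  python3 -m pendant '[[0,0,0,0,0],[0,0,0,0,0],[0,0,0,0,0],[0,0,0,0,0]]';python3 -c "
from h import *; go(.5373,-.2733,.2)"
```

```text
time_s: 23.45
tcp_pos: [0.681, 0.0658, 0.0607]
orientation: [0.021, 0.749, 0.661, 0.021]
wrist_force: [-0.1, -0.5, -2.6]
grip_width: 0.0466
time_s: 23.85
tcp_pos: [0.6808, 0.0658, 0.0605]
orientation: [0.021, 0.749, 0.661, 0.02]
wrist_force: [0.1, -0.7, -2.2]
grip_width: 0.0469
t 23.85 tcp [0.6808 0.0658 0.0605] jaw -7.1 w 0.0469 F [ 0.1 -0.7 -2.2] q6 1.8
units: [-0.718 -1.696  0.698] turn 0.002
```

```bash
python3 -m pendant '[[0,0,0.1,0,0],[0,0,0.2,0,0],[0,0,0.2,0,0],[0,0,0.2,0,0],[-0.04,-0.1,0,0,0]]';  python3 -m pendant '[[-0.08,-0.2,0,0,0],[-0.08,-0.2,0,0,0],[-0.08,-0.2,0,0,0],[-0.08,-0.2,0,0,0],[-0.08,-0.2,0,0,0]]';python3 -m pendant '[[-0.08,-0.2,0,0,0],[-0.08,-0.2,0,0,0],[-0.04,-0.1,0,0,0],[0,0,0,0,0],[0,0,0,0,0]]';python3 -c "
from h import *; go(.5373,-.2733,.1)"
```

```text
time_s: 24.35
tcp_pos: [0.6705, 0.047, 0.202]
orientation: [0.019, 0.749, 0.662, 0.018]
wrist_force: [-0.3, -0.1, -1.8]
grip_width: 0.0474
time_s: 24.85
tcp_pos: [0.5887, -0.1558, 0.2035]
orientation: [0.02, 0.747, 0.665, 0.02]
wrist_force: [0.7, -1.2, -3.1]
grip_width: 0.0471
time_s: 25.35
tcp_pos: [0.5438, -0.2645, 0.2037]
orientation: [0.02, 0.749, 0.662, 0.019]
wrist_force: [-0.3, 0.2, -2.1]
grip_width: 0.0466
t 25.35 tcp [ 0.5438 -0.2645  0.2037] jaw -7.0 w 0.0466 F [-0.3  0.2 -2.1] q6 1.23
units: [-0.033 -0.044 -0.519] turn 0.001
```

```bash
python3 -m pendant '[[-0.042,-0.043,0,0,0],[0,0,-0.15,0,0],[0,0,-0.15,0,0],[0,0,-0.1,0,0],[0,0,0,0,0]]';python3 -c "
from h import *; go(.5355,-.2733,.072)"
```

```text
time_s: 25.85
tcp_pos: [0.5357, -0.2706, 0.1224]
orientation: [0.021, 0.747, 0.665, 0.02]
wrist_force: [-0.3, 0.0, -2.2]
grip_width: 0.047
t 25.85 tcp [ 0.5357 -0.2706  0.1224] jaw -6.7 w 0.047 F [-0.3  0.  -2.2] q6 1.21
units: [-0.001 -0.013 -0.252] turn -0.001
```

```bash
python3 -m pendant '[[-0.003,-0.01,-0.06,0,0],[0,0,-0.08,0,0],[0,0,-0.08,0,0],[0,0,-0.02,0,0],[0,0,0,0,0]]';python3 -c "
from h import *; go(.5355,-.2733,.068)"
```

```text
time_s: 26.35
tcp_pos: [0.5369, -0.2723, 0.0763]
orientation: [0.024, 0.745, 0.666, 0.021]
wrist_force: [-0.7, 0.3, -2.6]
grip_width: 0.0467
t 26.35 tcp [ 0.5369 -0.2723  0.0763] jaw -6.5 w 0.0467 F [-0.7  0.3 -2.6] q6 1.2
units: [-0.007 -0.005 -0.042] turn -0.002
```

```bash
python3 -m pendant '[[-0.008,-0.003,-0.025,0,0],[0,0,-0.01,0,0],[0,0,0,0,0]]';python3 -m pendant '[[-0.002,0,-0.01,0,0],[0,0,-0.01,0,0]]';python3 -m pendant '[[0,0,-0.01,0,0],[0,0,-0.01,0,0]]'
```

```text
time_s: 26.65
tcp_pos: [0.5362, -0.2734, 0.0713]
orientation: [0.025, 0.745, 0.666, 0.021]
wrist_force: [-0.3, -0.0, -1.9]
grip_width: 0.0468
time_s: 26.85
tcp_pos: [0.5362, -0.2737, 0.0681]
orientation: [0.026, 0.745, 0.666, 0.022]
wrist_force: [0.7, 0.3, -2.7]
grip_width: 0.047
time_s: 27.05
tcp_pos: [0.5366, -0.2742, 0.0659]
orientation: [0.027, 0.745, 0.666, 0.022]
wrist_force: [-8.6, 2.1, 23.8]
grip_width: 0.0473
```

Contact. I release, retreat well clear of everything, and check.

```bash
python3 -m pendant '[[0,0,0,0,0.75],[0,0,0,0,0.75],[0,0,0,0,0.75],[0,0,0,0,0.75],[0,0,0,0,0.75]]'; python3 -m pendant '[[0,0,0.15,0,0.75],[0,0,0.2,0,0.75],[0,0,0.2,0,1],[-0.1,0.1,0.1,0,1],[-0.1,0.2,0,0,1]]';python3 -m pendant '[[-0.12,0.2,0,0,1],[-0.12,0.2,0,0,1],[-0.12,0.2,0,0,1],[-0.12,0.2,0,0,1],[-0.1,0.2,0,0,1]]';python3 -m pendant '[[-0.1,0.2,0,0,1],[0,0.2,0,0,1],[0,0.2,0,0,1],[0,0.2,0,0,1],[0,0.2,0,0,1]]';python3 -m pendant '[[0,0.2,0,0,1],[0,0.2,0,0,1],[0,0.2,0,0,1],[0,0,0,0,1],[0,0,0,0,1]]'
python3 - <<'E'
from h import *
im=cams.read_camera('top'); sc=cams.read_camera('scene')
save('end',cv2.hconcat([cv2.resize(im[100:270,280:500],None,fx=1.8,fy=1.8),cv2.resize(sc[200:370,110:330],None,fx=1.8,fy=1.8)])); save('topend',im)
go(0,0,0); P=pose('top')
bays={'cob':(.4443,-.2619),'brick':(.5373,-.2733),'och':(.4356,-.3331),'sky':(.5287,-.3445)}
for n,b in bays.items(): print(n,proj('top',[[*b,.079]],P)[0].round(1))
E
```

```text
time_s: 27.55
tcp_pos: [0.5373, -0.2745, 0.0668]
orientation: [0.028, 0.745, 0.666, 0.022]
wrist_force: [1.2, 0.2, -0.5]
grip_width: 0.0638
time_s: 28.05
tcp_pos: [0.4958, -0.2151, 0.1977]
orientation: [0.026, 0.746, 0.665, 0.021]
wrist_force: [-0.1, 0.7, 0.0]
grip_width: 0.0856
time_s: 28.55
tcp_pos: [0.375, -0.0101, 0.1982]
orientation: [0.027, 0.748, 0.663, 0.022]
wrist_force: [0.3, 1.2, 0.8]
grip_width: 0.0856
time_s: 29.05
tcp_pos: [0.3502, 0.1972, 0.2003]
orientation: [0.029, 0.748, 0.662, 0.026]
wrist_force: [1.5, -0.4, 0.0]
grip_width: 0.0854
time_s: 29.55
tcp_pos: [0.3478, 0.3271, 0.1994]
orientation: [0.028, 0.746, 0.665, 0.026]
wrist_force: [-0.5, -0.1, 0.6]
grip_width: 0.0854
t 29.65 tcp [0.3481 0.3262 0.1996] jaw -6.7 w 0.0851 F [ 0.1 -0.2 -0.4] q6 2.47
units: [-1.74  -1.631 -0.998] turn -0.001
cob [423.6 225.3]
brick [426.9 189.8]
och [451.6 229.2]
sky [454.4 193.5]
```

View pics/end.png

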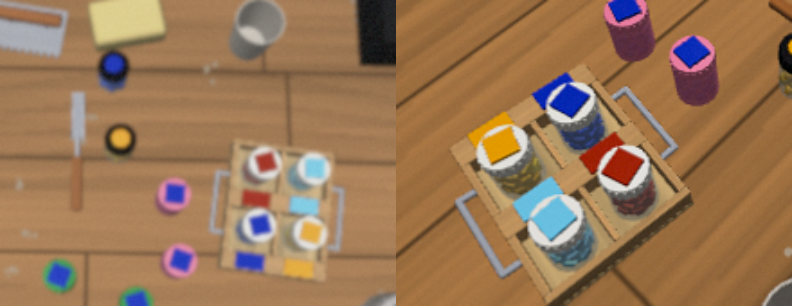

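All four jars stand in matching bays, and the pebble jars look untouched. I measure the final offsets numerically.

Run:
```python
from h import *
im=cv2.imread('pics/topend.png')[...,::-1].copy(); P=pose('top')
# bays from the top camera itself, compared with same-camera lids
f=lambda a,b:(280+a/1.8,100+b/1.8)
bays={'cob':(.4438,-.2632),'brick':(.5372,-.2742),'och':(.4354,-.3346),'sky':(.5288,-.3456)}
for n,uv in [('cob',f(260,225)),('brick',f(265,162)),('och',f(310,232)),('sky',f(314,169))]:
    ce,st=blob(im,uv,8); X=pix2plane('top',ce,.079,P)[0]; print(n,st[2:],((X[:2]-bays[n])*1000).round(1),'mm')
for n,uv,b in [('pebC',f(114,62),(.6856,-.0536)),('pebO',f(120,138),(.5717,-.0645))]:
    ce,st=blob(im,uv,8); X=pix2plane('top',ce,.073,P)[0]; print(n,((X[:2]-b)*1000).round(1))
```

```text
cob [ 9 10 68] [ 2.9 -0.1] mm
brick [10  9 68] [-0.1 -0.3] mm
och [11 11 90] [ 1.2 -0.4] mm
sky [ 12  11 120] [1.4 1. ] mm
pebC [-0.2  0.2]
pebO [-0. -0.]
```

```bash
python3 -c "
from h import *; print(order.hand_in())"
```

```text
the job is handed in; nothing more can be done
None
```

I picked up the four white-lidded jars one at a time, lowered each until it touched its bay floor, and released it in the bay of its own colour. I then moved the arm clear and handed the job in at about 30 s.

- **Last checks:** the top camera put every jar's lid within 3 mm of its bay centre (the limit is 14 mm). Both pebble jars were within 0.3 mm of where they started. In the final top and scene pictures all four jars look upright, seated and correctly matched by colour. I judged uprightness by eye only.
- **Disagreements:** the wrist and top cameras differed by about 2.5 mm in y, so I used the average. The tool's tilt also crept up to about 0.07 rad over the run. The jars still stood upright on the bay floors once released.

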